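# Fold the empty crate flat and slide it under the tray riser

## Robot

A 6-joint arm with a two-finger parallel gripper is mounted at the origin on the work surface. World frame = base frame: x ahead of the robot, y to its left, z up, the work surface at z = 0. Lengths are in mm, angles in rad, forces in N, time in s.
With the tool pointing down it reaches from about 350 to 975 mm from the base axis. Payload 7.1 kg.
Tool frame: the origin (TCP) lies at the centre of the arm's flange, where the gripper is bolted on; the fingertips stand 182 mm ahead of it and the grasp point (between the pads) lies 163 mm ahead of it; z points along the fingers, y is the direction in which the jaws open and shut (so a half turn about z gives the same grasp; the last joint's range is limited). The gripper opens to 88 mm and grips with 3 to 60 N. Pads are 20 mm wide; open, the fingers measure 115 mm over their backs; the gripper's body (75 mm by 178 mm) begins 61 mm behind the grasp point.
Start: joints at [1.295, 0.423, 1.63, -0, 1.089, -0.019], TCP at [158.711, 604.498, 404.675] pointing down, gripper open.
Joint ranges: [-3, 3], [-0.9, 2.11], [0.09, 2.58], [-1.31, 4.45], [0.11, 2.69], [-2.54, 2.54]. Speed limits (rad/s): [2.39, 2.39, 3.01, 3.14, 3.14, 3.14].

## Interface

Orientations are given as a rotation vector (axis times angle).
In Python, from workcell import get_obs, get_image, camera_params, workorder, search_frame, silhouettes gives the robot as it stands.
- The arm moves only by the tool play_rows, never from a script. Its arguments are lists of equal length, an entry for each row: "travel": the shift along the tool's x, y, z in units of 25 mm (1.0 is 25 mm), a list of three; "angular": the turn, a rotation vector about the tool's x, y, z in units of 8 degrees (1.0 is 8 degrees), a list of three; "claw": the opening, from -1 (shut) to 1 (fully open), so that 0 is half open. A call has 1 to 20 rows; each row is the pose to reach, as a shift and turn from the pose measured when the call began, along the tool's axes at that moment; what a row does not reach only later rows make up. A row lasts 1/8 s, in which the tool goes at most 62.5 mm and 10.7 degrees, less where a joint would pass 70% of its speed; a pose out of reach is approached as far as the arm can. A call with a gripper value outside its range is refused whole. The fingers move at their own pace and stop on an object; the grip force is fixed at half the most. Time passes only in rows, so rows that repeat a pose let the fingers close. It gives the time, the measured TCP pose, the force and the opening at its end, in the units of the state.
- get_obs(): the state, without advancing time (a new reading comes with each control period).
- get_image(name): name is "side" or "top" or "wrist"; returns the picture (480x640x3 uint8, blue, green, red); there is no depth.
- camera_params(name): a dict with "mtx" (3x3 intrinsics, pixels), "R" (3x3) and "t" (3): a world point X has camera coordinates R X + t; the wrist camera has in their place "T_tool_cam" (4x4, takes a point from camera to tool coordinates, whose origin is the TCP and whose axes are the flange's). Camera axes: x right, y down, z forward; pixel columns grow to the right and rows downward; lengths in mm; the calibration is good to about 2 mm. A picture is of the moment at which its call begins: read the wrist's pose just before it. camera_params takes no time and is no camera call.
- workorder.close_job(): hands the job in, once; it reports no verdict.
Trained networks look in the newest picture that a camera, given by its name, has taken for a name from the list of things; names that differ only in an ending like _2 or _b are one class to them, and where a whole thing is asked for, a point or a joint stands for the part that bears it (a point fixed in the world has none). Each returns a list of dicts, best first, with "conf" (0 to 1); they miss things now and then, are a little off and sometimes report something else, mostly with a low value. They report only what shows in the picture. A call takes as long as a camera call.
- search_frame(camera, thing): "location" ([x, y, z] in mm, in world coordinates, good to about 4 mm: the middle of the surface that is visible of it).
- silhouettes(camera, thing): "mask" (480x640 bool, what is visible of it).
The state is a dict: "t": time; "qpos": joint angles; "qvel": joint speeds; "joint_torque": joint torques, N m; "ee_pos": TCP position; "orientation": TCP orientation; "ft_force": force on the tool from outside, world axes, zero at the start; "moment": the same for the moment, N m; "width": finger opening in mm.
Only numpy, scipy, OpenCV 4.12 (cv2) and the standard library are available. Lean on these libraries where they do the work, as an engineer would, in place of code of your own. Each camera call takes 0.05 s, during which the arm holds its last target. There are 200 camera calls.

## Task

Fold up the empty folding crate on the counter the way it is built to fold: first both short ends in flat onto its floor, then the long side that is hinged lower, and last the long side that is hinged higher, down flat over it. Then slide the folded crate along the counter, lengthways and square, under the tray riser until it is right up against the stop rail at the back. Do not lift the crate off the counter, and leave the other things on the counter where they are.

Things in the scene. Friction and masses are not known exactly. Their poses are not given: they have to be found in the camera images.
- crate: Loose grey plastic folding crate, empty, 170 mm wide (its x), 250 long (its y), 115 high with its walls up, about 0.5 kg. Origin: centre of the underside of its 8 mm thick floor; z up; +x points away from the robot, +y to the robot's left, towards the riser (yaw within 0.3). Its four 6 mm slatted panels fold inwards only. Folded it is 34 mm high; the floor edge reaches furthest out at each end.
- end_left (a joint): Hinge of the short end at the crate's +y, 144 mm wide, standing 102 mm above its hinge, which is at y = +121 mm, 13 mm above the counter. 0 upright, grows folding inwards, 1.571 flat. All four panels are centred in thickness on their hinge line, stay at the angle where they are left, and move with about 0.5 to 1 N at the top edge.
- end_right (a joint): Hinge of the short end at the crate's -y, the same panel mirrored: hinge at y = -121 mm, 13 mm above the counter. 0 upright, grows folding inwards, 1.571 flat. While the ends stand up they block the long sides.
- side_low (a joint): Hinge of the lower-hinged long side, 246 mm long, standing 93 mm above its hinge, which is at x = +81 mm (far from the robot), 22 mm above the counter. 0 upright, grows folding inwards, 1.571 flat.
- side_high (a joint): Hinge of the higher-hinged long side, 246 mm long, standing 84 mm above its hinge, which is at x = -81 mm (near the robot), 31 mm above the counter. 0 upright, grows folding inwards, 1.571 flat. Its free edge overlaps the lower side when folded: laid first, it keeps the lower side from lying flat.
- end_left_rim (a point): Middle of the top edge of the crate's +y short end.
- end_right_rim (a point): Middle of the top edge of the crate's -y short end.
- side_low_rim (a point): Middle of the top edge of the crate's lower-hinged long side.
- side_high_rim (a point): Middle of the top edge of the crate's higher-hinged long side.
- riser: Dark steel riser, fixed, 290 (x) by 170 (y), carrying clear trays, 208 high. Origin: on the counter under its centre; z up; yaw within 0.1. Below its top plate (88 mm clear) is a bay 250 mm wide in x between its corner posts, open to -y for the crate. A stop rail (8 to 38 mm high) closes the back, its face at y = +75. Home against it, the crate's origin is at y = -50 and 90 mm stick out in front.
- funnel: Bystander: yellow plastic funnel standing on its mouth, 124 mm wide, 135 mm high, to the right. Origin: centre of its foot.
- hex_key: Bystander: L-shaped steel hex key, 170 mm long, 10 mm thick, lying between the robot and the crate. Origin: middle of its long arm, underside.
- refill_clip: Bystander: oval chrome clip 92 x 36 x 8 mm, lying at the near right. Origin: its centre, underside.
- wiper_arm: Bystander: folded black rear wiper arm, about 265 x 40 x 27 mm, lying beyond the crate. Origin: near its middle, underside.
- spray_can: Bystander: aluminium can, 64 mm across, 190 mm high, beyond the riser's right post. Origin: centre of its underside.
- oil_bottle: Bystander: black bottle, 72 mm across, 210 mm high, at the near right. Origin: centre of its underside.

How it is judged (in metres and radians):
On the way, in this order (a step that is already met when the one before it is completed fails the run):
1. both short ends folded in flat (value of joint each of end_left, end_right above 1.47 rad), for 0.1 s.
2. then the lower-hinged long side folded flat over them (all of step 1 and value of joint side_low above 1.47 rad), for 0.1 s.
3. then the higher-hinged long side folded flat over that (all of step 2 and value of joint side_high above 1.47 rad), for 0.1 s.
At the end, for the whole second after the job is handed in: All four panels lie folded flat (each within 0.1 rad); the crate lies flat and still in the riser's bay, its origin within 15 mm of home against the stop rail (y = -50 mm in the riser's frame) and within 50 mm of the bay's centre line, its length within 0.15 rad of the bay's direction (all of step 3 and y of crate in the frame of riser between -0.065 and -0.035 m and x of crate in the frame of riser between -0.05 and 0.05 m and angle between the y axis of crate and the y axis of riser, either way round below 0.15 rad and angle between crate's own z axis and vertical below 0.05 rad and linear speed of crate below 0.02 m/s); the robot touches nothing.
It fails at once if the crate was lifted or tipped off the counter (height (world z) of crate above 0.03 m or angle between crate's own z axis and vertical above 0.3 rad).
It fails at once if another thing on the counter was moved more than 25 mm or knocked over (distance of any of funnel, hex_key, refill_clip, wiper_arm, spray_can, oil_bottle from where it was at the start of the episode above 0.025 m or angle between any of funnel, hex_key, refill_clip, wiper_arm, spray_can, oil_bottle's own z axis and vertical above 0.5 rad).
It also fails if it takes over 72 s, if anything falls off the work surface, if the arm or the gripper's body presses on something with over 40 N, if the wrist force passes 120 N, or if a joint passes its speed limit or range.

## Working session

There is one attempt and no reset: what is moved stays moved. The work goes in short steps, Python scripts to look and compute and a tool call to move; the robot and the scene stay as the last step left them, time stands still between calls to the robot, and variables do not carry over. Pictures are saved under pics/ and viewed, about 8 in all and at most 12, crops included, and the job is handed in when it is done.

Besides the shell and the picture viewer there is one more tool, called after "Emit:" as name(argument=value, ...) on one line, values as JSON. play_rows: Moves the arm, as the interface text tells. Its arguments: {"type":"object","properties":{"travel":{"type":"array","items":{"type":"array","items":{"type":"number"}}},"angular":{"type":"array","items":{"type":"array","items":{"type":"number"}}},"claw":{"type":"array","items":{"type":"number"}}},"required":["travel","angular","claw"]}

```bash
mkdir -p pics; ls
python3 - <<'E'
from workcell import *
import cv2,numpy as np
o=get_obs();print({k:np.round(v,3).tolist() for k,v in o.items()})
ims={}
for c in ("side","top"):
    im=get_image(c);cv2.imwrite(f"pics/{c}0.png",im)
    for th in ["crate","end_left_rim","end_right_rim","side_low_rim","side_high_rim","riser","funnel","hex_key","refill_clip","wiper_arm","spray_can","oil_bottle"]:
        r=search_frame(c,th)
        print(c,th,[(np.round(x["location"]).tolist(),round(x["conf"],2)) for x in r[:2]])
    p=camera_params(c);print(c,np.round(p["mtx"],1).tolist(),np.round(p["R"],3).tolist(),np.round(p["t"]).tolist())
E
```

```text
pics
{'t': 0.0, 'qpos': [1.295, 0.424, 1.631, 0.0, 1.089, -0.019], 'qvel': [-0.001, 0.002, -0.001, 0.0, -0.001, -0.001], 'joint_torque': [0.003, -54.464, -27.367, 0.065, 0.023, -0.0], 'ee_pos': [158.638, 604.239, 403.918], 'orientation': [-0.402, -3.116, 0.002], 'ft_force': [0.34, 0.266, 0.48], 'moment': [0.023, 0.003, 0.038], 'width': 87.478}
side crate []
side end_left_rim [([572.0, 41.0, 71.0], 0.77)]
side end_right_rim [([518.0, -179.0, 64.0], 0.75)]
side side_low_rim [([619.0, -88.0, 82.0], 0.69)]
side side_high_rim []
side riser [([539.0, 214.0, 162.0], 0.67)]
side funnel [([601.0, -460.0, 40.0], 0.79), ([518.0, -180.0, 68.0], 0.27)]
side hex_key [([360.0, 171.0, 6.0], 0.79)]
side refill_clip [([314.0, -309.0, 5.0], 0.73), ([519.0, -178.0, 66.0], 0.42)]
side wiper_arm [([786.0, -135.0, 18.0], 0.95), ([600.0, -463.0, 44.0], 0.42)]
side spray_can [([779.0, 133.0, 120.0], 0.95)]
side oil_bottle [([442.0, -492.0, 126.0], 0.59), ([517.0, -176.0, 65.0], 0.27)]
side [[479.9, 0.0, 322.9], [0.0, 479.9, 239.0], [0.0, 0.0, 1.0]] [[0.863, -0.504, -0.018], [-0.333, -0.543, -0.771], [0.379, 0.672, -0.636]] [-507.0, 225.0, 1034.0]
top crate [([552.0, -74.0, 8.0], 0.75)]
top end_left_rim [([570.0, 44.0, 116.0], 0.44)]
top end_right_rim [([520.0, -175.0, 89.0], 0.82)]
top side_low_rim [([621.0, -86.0, 85.0], 0.86)]
top side_high_rim [([465.0, -48.0, 113.0], 0.63)]
top riser [([548.0, 284.0, 164.0], 0.93)]
top funnel [([614.0, -437.0, 44.0], 0.74)]
top hex_key [([366.0, 165.0, 8.0], 0.8)]
top refill_clip [([318.0, -309.0, 8.0], 0.5), ([793.0, -115.0, 19.0], 0.3)]
top wiper_arm [([793.0, -115.0, 20.0], 0.92)]
top spray_can [([783.0, 147.0, 174.0], 0.95)]
top oil_bottle [([452.0, -458.0, 138.0], 0.73)]
top [[591.3, 0.0, 323.8], [0.0, 591.3, 247.8], [0.0, 0.0, 1.0]] [[0.001, -1.0, -0.0], [-0.992, -0.001, -0.128], [0.128, 0.0, -0.992]] [-64.0, 559.0, 1473.0]
```

View pics/top0.png

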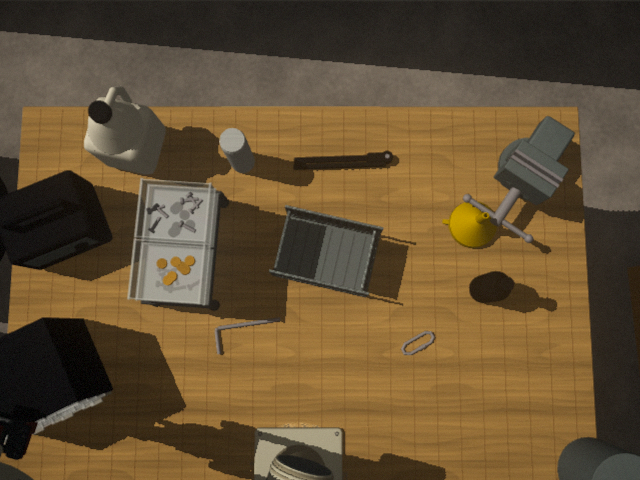

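View pics/side0.png

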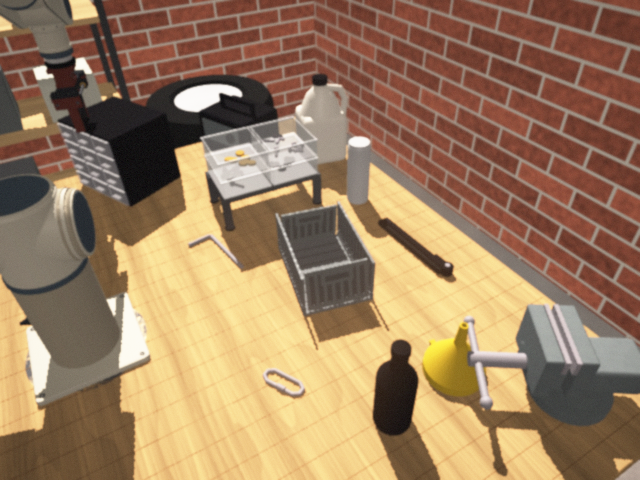

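The top view shows the crate rim corners at about (287,207), (382,228), (368,296) and (271,272), with the riser's trays spanning x 129–218, y 180–306. The hex key is at (218–270, 320–350) and the wiper at (295–390, 160). I'll enlarge the crate and riser for accurate corners.

Run:
```python
import cv2
im=cv2.imread("pics/top0.png")[165:325,120:400]
im=cv2.convertScaleAbs(cv2.resize(im,None,fx=2.85,fy=2.85,interpolation=cv2.INTER_CUBIC),alpha=1.8,beta=15)
cv2.imwrite("pics/crop.png",im);print(im.shape)
```

```text
(456, 798, 3)
```

View pics/crop.png

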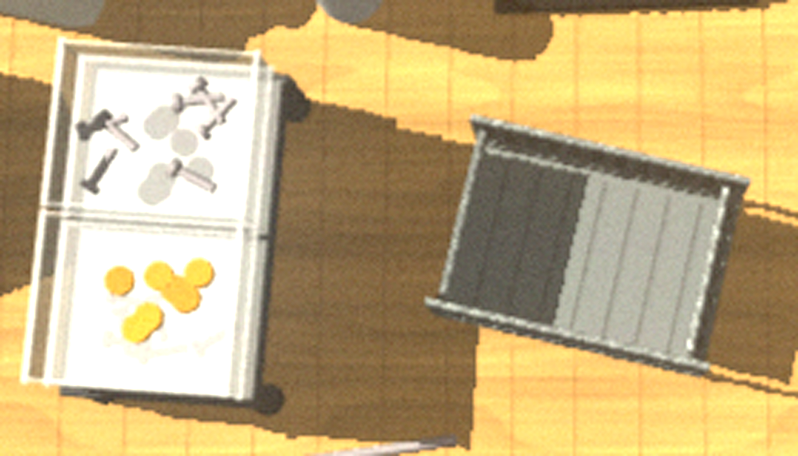

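The crop shows rim corners at (472,118), (748,182), (706,372) and (427,304). The tray top corners are at (60,38), (260,50), (247,400) and (23,383), and the riser's front feet are near (297,105) and (270,400).

```bash
cat > h.py <<'E'
import numpy as np,cv2
from workcell import *
from scipy.spatial.transform import Rotation as Rn
def ray(c,px,z):
    p=camera_params(c);R=np.array(p["R"]);t=np.array(p["t"]).ravel();K=np.array(p["mtx"])
    C=-R.T@t;d=R.T@np.linalg.inv(K)@np.array([*px,1.]);return (C+d*(z-C[2])/d[2])
def proj(c,X):
    p=camera_params(c);R=np.array(p["R"]);t=np.array(p["t"]).ravel();K=np.array(p["mtx"])
    q=(np.atleast_2d(X)@R.T+t)@K.T;return q[:,:2]/q[:,2:]
def fit(src,dst): # 2D rigid
    cs,cd=src.mean(0),dst.mean(0);a=src-cs;b=dst-cd
    th=np.arctan2((a[:,0]*b[:,1]-a[:,1]*b[:,0]).sum(),(a*b).sum())
    R=np.array([[np.cos(th),-np.sin(th)],[np.sin(th),np.cos(th)]]);t=cd-R@cs
    return t,th,np.linalg.norm(src@R.T+t-dst,axis=1)
E
python3 - <<'E'
from h import *
f=lambda l,z:np.array([ray("top",(120+(u-.9)/2.85,165+(v-.9)/2.85),z)[:2] for u,v in l])
d=f([(472,118),(748,182),(706,372),(427,304)],115);print(d.round())
print("crate",fit(np.array([[84,123],[84,-123],[-84,-123],[-84,123.]]),d))
r=f([(60,38),(260,50),(247,400),(23,383)],208);print(r.round(),r.mean(0))
for i in range(4): e=r[(i+1)%4]-r[i];print(np.hypot(*e),np.degrees(np.arctan2(e[1],e[0])))
print("feet",f([(300,103),(278,400)],0).round(),"plate",f([(290,75),(262,402)],100).round())
for c in("top","side"):
    get_image(c); s=silhouettes(c,"riser")
    m=(s[0]["mask"]*255).astype(np.uint8);cn=max(cv2.findContours(m,0,2)[0],key=cv2.contourArea)
    print(c,s[0]["conf"],cv2.approxPolyDP(cn,4,True)[:,0].tolist())
E
```

```text
[[ 652.   30.]
 [ 597. -205.]
 [ 435. -168.]
 [ 492.   67.]]
crate (array([543.90766826, -68.89751775]), np.float64(-0.23129099857538446), array([2.3094599 , 2.93046649, 1.80950466, 3.58420263]))
[[698. 356.]
 [689. 195.]
 [408. 198.]
 [421. 374.]] [554.1663807 281.0466404]
161.49791524518102 -93.44821164634894
280.23294814299913 179.37876975698222
176.40635977202734 85.7480660339184
277.41949749233464 -3.669193777276396
feet [[689. 198.]
 [415. 211.]] plate [[693. 190.]
 [410. 207.]]
top 0.97 [[140, 179], [127, 297], [154, 305], [215, 309], [218, 303], [210, 296], [218, 207], [227, 203], [210, 184]]
side 0.69 [[292, 116], [201, 137], [210, 201], [221, 200], [227, 230], [234, 228], [230, 201], [308, 178], [313, 180], [312, 201], [320, 201], [316, 139]]
```

Run:
```python
from h import *
print("side feet",ray("side",(230.5,229),0).round(),ray("side",(316,201),0).round())
for y in(-.03,-.06,-.09):
  for t in([(552,281)]):
    R=np.array([[np.cos(y),-np.sin(y)],[np.sin(y),np.cos(y)]])
    P=lambda x,yy,z:[*(R@[x,yy]+t),z]
    X=np.array([P(-145,-85,0),P(145,-85,0),P(-145,-85,208),P(145,-85,208),P(145,85,208),P(-145,85,208)])
    print(y,"side",proj("side",X).round().tolist(),"top",proj("top",X).round().tolist())
```

```text
side feet [414. 212.   0.] [683. 205.   0.]
-0.03 side [[229.0, 232.0], [322.0, 202.0], [217.0, 167.0], [320.0, 139.0], [293.0, 115.0], [197.0, 139.0]] top [[221.0, 309.0], [227.0, 199.0], [205.0, 307.0], [213.0, 180.0], [139.0, 178.0], [129.0, 304.0]]
-0.06 side [[228.0, 232.0], [321.0, 203.0], [216.0, 166.0], [320.0, 140.0], [294.0, 115.0], [197.0, 138.0]] top [[220.0, 310.0], [229.0, 200.0], [203.0, 308.0], [214.0, 181.0], [140.0, 177.0], [127.0, 303.0]]
-0.09 side [[226.0, 231.0], [321.0, 204.0], [214.0, 166.0], [320.0, 140.0], [295.0, 116.0], [198.0, 137.0]] top [[218.0, 311.0], [230.0, 201.0], [201.0, 309.0], [216.0, 182.0], [143.0, 176.0], [126.0, 302.0]]
```

Run:
```python
import cv2
im=cv2.imread("pics/side0.png")[105:320,180:400]
im=cv2.resize(im,None,fx=2.7,fy=2.7,interpolation=cv2.INTER_CUBIC)
cv2.imwrite("pics/crops.png",im)
```

```text
(no output)
```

View pics/crops.png

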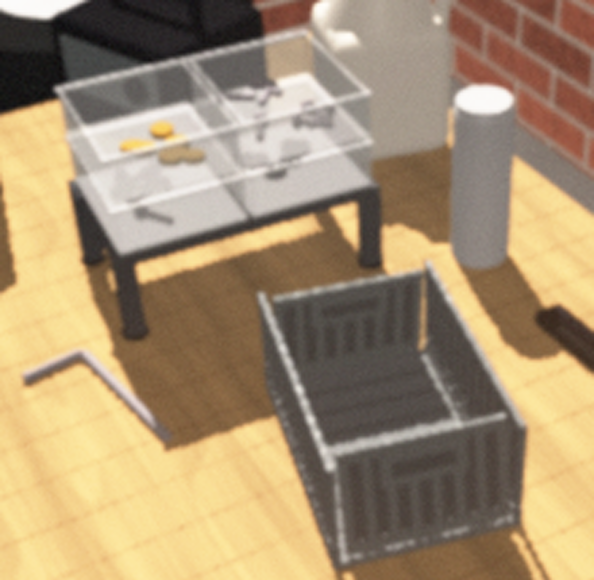

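The side crop shows the riser's front feet at about (230,228) and (317,202), so the riser is near (552,282) with yaw about −0.055. The crate is upright at about (544,−69) with yaw −0.231. I'll write a planner that turns crate-frame tool poses into rows.

```bash
cat >> h.py <<'E'
def plan(crate,pts,axis="y"):
    """pts: (cx,cy,tipz[,dyaw]) crate frame; tool y along crate axis. prints travel, angular per point from present pose"""
    o=get_obs();p=np.array(o["ee_pos"]);R=Rn.from_rotvec(o["orientation"])
    T,A=[],[]
    for q in pts:
        cx,cy,z=q[:3];yaw=crate[2]+(q[3] if len(q)>3 else 0)
        c,s=np.cos(crate[2]),np.sin(crate[2])
        X=np.array([crate[0]+c*cx-s*cy,crate[1]+s*cx+c*cy,z+182])
        a=yaw+(np.pi/2 if axis=="y" else 0)
        ty=np.array([np.cos(a),np.sin(a),0]);tz=np.array([0,0,-1.])
        best=min((Rn.from_matrix(np.c_[np.cross(k*ty,tz),k*ty,tz]) for k in(1,-1)),key=lambda D:(R.inv()*D).magnitude())
        T.append((R.inv().apply(X-p)/25).round(2).tolist());A.append((np.degrees((R.inv()*best).as_rotvec())/8).round(2).tolist())
    print("travel",T);print("angular",A)
def arc(h,z0,r,sgn,off,n=12,th1=1.571,dz=-1,half=3):
    out=[]
    for th in np.linspace(0,th1,n):
        out.append((sgn*(h-r*np.sin(th)+half*np.cos(th)+off),z0+r*np.cos(th)+half*np.sin(th)+(dz if th>1.5 else 0)))
    return out
E
python3 - <<'E'
from h import *
cr=(544,-69,-.231)
pts=[(0,158,300),(0,158,95)]+[(0,y,z) for y,z in arc(121,13,80,1,13.5)]+[(0,40,140)]
plan(cr,pts);print(np.round(camera_params("wrist")["T_tool_cam"],2).tolist())
E
```

```text
travel [[-21.59, -15.82, -3.09], [-21.59, -15.82, 5.11], [-21.61, -16.64, 5.19], [-21.62, -17.1, 5.2], [-21.63, -17.55, 5.28], [-21.64, -17.98, 5.43], [-21.65, -18.39, 5.63], [-21.66, -18.77, 5.89], [-21.67, -19.1, 6.2], [-21.68, -19.39, 6.56], [-21.68, -19.62, 6.95], [-21.69, -19.8, 7.37], [-21.69, -19.91, 7.81], [-21.69, -19.96, 8.31], [-21.71, -20.54, 3.31]]
angular [[0.0, -0.0, -0.18], [0.0, -0.0, -0.18], [0.0, -0.0, -0.18], [0.0, -0.0, -0.18], [0.0, -0.0, -0.18], [0.0, -0.0, -0.18], [0.0, -0.0, -0.18], [0.0, -0.0, -0.18], [0.0, -0.0, -0.18], [0.0, -0.0, -0.18], [0.0, -0.0, -0.18], [0.0, -0.0, -0.18], [0.0, -0.0, -0.18], [0.0, -0.0, -0.18], [0.0, -0.0, -0.18]]
[[0.0, -0.95, -0.3, 84.04], [1.0, 0.0, -0.0, -0.19], [0.0, -0.3, 0.95, 19.94], [0.0, 0.0, 0.0, 1.0]]
```

Emit:
play_rows(travel=[[0,0,-1.5],[0,0,-3],[-21.6,-15.8,-3.1],[-21.6,-15.8,-3.1],[-21.6,-15.8,-3.1],[-21.6,-15.8,-3.1],[-21.6,-15.8,-3.1],[-21.6,-15.8,-3.1],[-21.6,-15.8,-3.1],[-21.6,-15.8,-3.1],[-21.6,-15.8,-3.1],[-21.6,-15.8,-3.1],[-21.6,-15.8,-3.1],[-21.6,-15.8,-3.1],[-21.6,-15.8,-3.1],[-21.6,-15.8,2],[-21.6,-15.8,4],[-21.6,-15.8,5.1],[-21.6,-15.8,5.1],[-21.6,-15.8,5.1]], angular=[[0,0,0],[0,0,0],[0,0,-0.2],[0,0,-0.2],[0,0,-0.2],[0,0,-0.2],[0,0,-0.2],[0,0,-0.2],[0,0,-0.2],[0,0,-0.2],[0,0,-0.2],[0,0,-0.2],[0,0,-0.2],[0,0,-0.2],[0,0,-0.2],[0,0,-0.2],[0,0,-0.2],[0,0,-0.2],[0,0,-0.2],[0,0,-0.2]], claw=[-1,-1,-1,-1,-1,-1,-1,-1,-1,-1,-1,-1,-1,-1,-1,-1,-1,-1,-1,-1])

```text
t: 4.0
ee_pos: [580.5, 86.2, 277.3]
orientation: [-0.357, -3.12, 0.0]
ft_force: [0.7, 0.3, -0.1]
width: 0.6
```

Run:
```python
from h import *
o=get_obs();print(np.round(o["ee_pos"]),np.round(o["qpos"],2),o["width"])
im=get_image("side");cv2.imwrite("pics/s1.png",cv2.resize(im[100:340,160:480],None,fx=2.2,fy=2.2))
cr=(544,-69,-.231)
pts=[(0,y,z) for y,z in arc(121,13,80,1,13.5)]+[(0,50,140)]
plan(cr,pts)
```

```text
[581.  86. 277.] [ 0.13  0.54  1.79  0.    0.81 -1.22] 0.5889766138565554
travel [[0.03, -0.88, 0.15], [0.04, -1.33, 0.16], [0.04, -1.78, 0.24], [0.04, -2.22, 0.39], [0.04, -2.63, 0.59], [0.04, -3.0, 0.85], [0.04, -3.34, 1.16], [0.04, -3.63, 1.52], [0.05, -3.86, 1.91], [0.05, -4.04, 2.33], [0.05, -4.15, 2.77], [0.05, -4.2, 3.27], [0.04, -4.38, -1.73]]
angular [[0.0, 0.01, 0.02], [0.0, 0.01, 0.02], [0.0, 0.01, 0.02], [0.0, 0.01, 0.02], [0.0, 0.01, 0.02], [0.0, 0.01, 0.02], [0.0, 0.01, 0.02], [0.0, 0.01, 0.02], [0.0, 0.01, 0.02], [0.0, 0.01, 0.02], [0.0, 0.01, 0.02], [0.0, 0.01, 0.02], [0.0, 0.01, 0.02]]
```

View pics/s1.png

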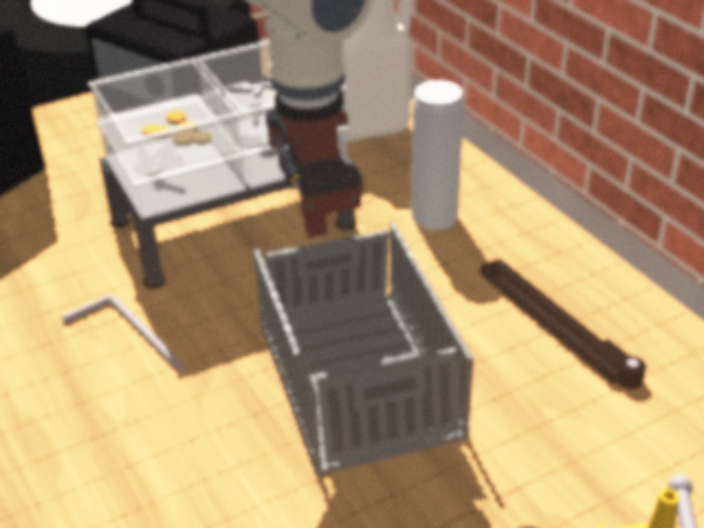

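The fingers are outside the +y end, centred on it around (325,225), and clear of the riser. Folding end_left.

Emit:
play_rows(travel=[[0,-0.8,0.15],[0,-1.3,0.16],[0,-1.8,0.25],[0,-2.2,0.4],[0,-2.65,0.6],[0,-3.0,0.85],[0,-3.35,1.15],[0,-3.65,1.5],[0,-3.85,1.9],[0,-4.05,2.35],[0,-4.15,2.75],[0,-4.2,3.2],[0,-4.2,3.25],[0,-4.2,3.25],[0,-4.4,0],[0,-4.4,-1.8],[0,-4.4,-1.8]], angular=[[0,0,0],[0,0,0],[0,0,0],[0,0,0],[0,0,0],[0,0,0],[0,0,0],[0,0,0],[0,0,0],[0,0,0],[0,0,0],[0,0,0],[0,0,0],[0,0,0],[0,0,0],[0,0,0],[0,0,0]], claw=[-1,-1,-1,-1,-1,-1,-1,-1,-1,-1,-1,-1,-1,-1,-1,-1,-1])

```text
t: 6.18
ee_pos: [558.0, -21.1, 327.9]
orientation: [0.356, 3.111, 0.002]
ft_force: [0.3, 0.3, -0.5]
width: 0.3
```

Run:
```python
from h import *
cr=(544,-69,-.231)
for c in("side","top"):
    im=get_image(c);cv2.imwrite(f"pics/{c}2.png",im)
    for n in("end_left_rim","end_right_rim","side_low_rim"): print(c,n,[(np.round(x["location"]).tolist(),round(x["conf"],2)) for x in search_frame(c,n)[:1]])
pts=[(0,-158,140),(0,-158,95)]+[(0,y,z) for y,z in arc(121,13,80,-1,13.5)]+[(0,-50,140)]
plan(cr,pts)
```

```text
side end_left_rim [([566.0, -4.0, 14.0], 0.76)]
side end_right_rim [([518.0, -180.0, 68.0], 0.87)]
side side_low_rim [([621.0, -86.0, 82.0], 0.84)]
top end_left_rim [([451.0, -124.0, 113.0], 0.7)]
top end_right_rim [([523.0, -177.0, 85.0], 0.73)]
top side_low_rim [([607.0, -142.0, 85.0], 0.58)]
travel [[0.05, -8.3, 0.0], [0.05, -8.3, 1.8], [0.05, -7.48, 1.88], [0.05, -7.02, 1.9], [0.05, -6.57, 1.98], [0.04, -6.14, 2.12], [0.04, -5.73, 2.33], [0.04, -5.35, 2.59], [0.04, -5.02, 2.9], [0.04, -4.73, 3.25], [0.04, -4.5, 3.65], [0.04, -4.32, 4.07], [0.04, -4.21, 4.51], [0.03, -4.16, 5.01], [0.04, -3.98, 0.0]]
angular [[0.0, -0.01, 0.02], [0.0, -0.01, 0.02], [0.0, -0.01, 0.02], [0.0, -0.01, 0.02], [0.0, -0.01, 0.02], [0.0, -0.01, 0.02], [0.0, -0.01, 0.02], [0.0, -0.01, 0.02], [0.0, -0.01, 0.02], [0.0, -0.01, 0.02], [0.0, -0.01, 0.02], [0.0, -0.01, 0.02], [0.0, -0.01, 0.02], [0.0, -0.01, 0.02], [0.0, -0.01, 0.02]]
```

end_left is down: its surface reads z=14 and the crate hasn't moved. Folding end_right.

Emit:
play_rows(travel=[[0,-8.3,0],[0,-8.3,0],[0,-8.3,0],[0,-8.3,0],[0,-8.3,0],[0,-8.3,1.8],[0,-8.3,1.85],[0,-7.5,1.9],[0,-7.0,1.9],[0,-6.55,2],[0,-6.15,2.1],[0,-5.75,2.3],[0,-5.35,2.6],[0,-5.0,2.9],[0,-4.75,3.25],[0,-4.5,3.65],[0,-4.3,4.05],[0,-4.2,4.5],[0,-4.15,4.95],[0,-4.15,5]], angular=[[0,0,0],[0,0,0],[0,0,0],[0,0,0],[0,0,0],[0,0,0],[0,0,0],[0,0,0],[0,0,0],[0,0,0],[0,0,0],[0,0,0],[0,0,0],[0,0,0],[0,0,0],[0,0,0],[0,0,0],[0,0,0],[0,0,0],[0,0,0]], claw=[-1,-1,-1,-1,-1,-1,-1,-1,-1,-1,-1,-1,-1,-1,-1,-1,-1,-1,-1,-1])

```text
t: 9.07
ee_pos: [532.6, -122.1, 197.8]
orientation: [-0.357, -3.12, -0.001]
ft_force: [-6.4, 2.1, 24.5]
width: 0.7
```

Emit:
play_rows(travel=[[0,0,0],[0,0.2,-2.5],[0,0.2,-5],[0,0.2,-5],[0,0.2,-5]], angular=[[0,0,0],[0,0,0],[0,0,0],[0,0,0],[0,0,0]], claw=[-1,-1,-1,-1,-1])

```text
t: 9.7
ee_pos: [533.5, -117.3, 322.2]
orientation: [-0.357, -3.119, -0.001]
ft_force: [-0.1, 0.4, -0.3]
width: 0.7
```

Run:
```python
from h import *
for c in("side","top"):
    im=get_image(c);cv2.imwrite(f"pics/{c}3.png",im)
    for n in("end_left_rim","end_right_rim","side_low_rim","side_high_rim"): print(c,n,[(np.round(x["location"]).tolist(),round(x["conf"],2)) for x in search_frame(c,n)[:1]])
cr=(544,-69,-.231)
pts=[(118,-60,140),(118,0,140),(118,0,95)]+[(x,0,z) for x,z in arc(81,22,70,1,10)]+[(20,0,140)]
plan(cr,pts)
a=cv2.imread("pics/side3.png")[150:330,240:440];b=cv2.imread("pics/top3.png")[170:320,250:420]
a=cv2.resize(a,(400,360));b=cv2.resize(b,(400,353));b=cv2.copyMakeBorder(b,0,7,0,0,0)
cv2.imwrite("pics/v3.png",cv2.convertScaleAbs(np.hstack([a,b]),alpha=1.4))
```

```text
side end_left_rim [([564.0, -13.0, 18.0], 0.68)]
side end_right_rim [([530.0, -143.0, 18.0], 0.69)]
side side_low_rim [([612.0, -141.0, 66.0], 0.88)]
side side_high_rim [([460.0, -70.0, 84.0], 0.68)]
top end_left_rim [([560.0, 16.0, 19.0], 0.6)]
top end_right_rim []
top side_low_rim []
top side_high_rim [([485.0, 32.0, 115.0], 0.52)]
travel [[-4.67, -0.44, 0.01], [-4.68, 1.96, 0.01], [-4.68, 1.96, 1.81], [-3.72, 1.96, 1.93], [-3.32, 1.96, 1.94], [-2.93, 1.96, 2.01], [-2.55, 1.97, 2.14], [-2.19, 1.97, 2.31], [-1.86, 1.97, 2.54], [-1.57, 1.97, 2.81], [-1.31, 1.97, 3.12], [-1.11, 1.97, 3.46], [-0.95, 1.97, 3.83], [-0.85, 1.97, 4.22], [-0.81, 1.97, 4.66], [-0.76, 1.97, 0.02]]
angular [[0.0, -0.01, 0.02], [0.0, -0.01, 0.02], [0.0, -0.01, 0.02], [0.0, -0.01, 0.02], [0.0, -0.01, 0.02], [0.0, -0.01, 0.02], [0.0, -0.01, 0.02], [0.0, -0.01, 0.02], [0.0, -0.01, 0.02], [0.0, -0.01, 0.02], [0.0, -0.01, 0.02], [0.0, -0.01, 0.02], [0.0, -0.01, 0.02], [0.0, -0.01, 0.02], [0.0, -0.01, 0.02], [0.0, -0.01, 0.02]]
```

View pics/v3.png

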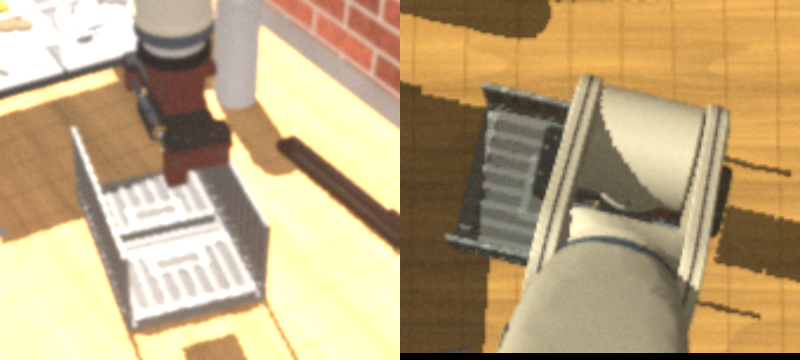

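Both ends lie flat and both long sides still stand. Folding the lower side (far).

Emit:
play_rows(travel=[[-2.4,1,0],[-4.7,2,0],[-4.7,2,0],[-4.7,2,0],[-4.7,2,1.8],[-4.7,2,1.9],[-3.7,2,1.95],[-3.3,2,1.95],[-2.9,2,2],[-2.55,2,2.15],[-2.2,2,2.3],[-1.85,2,2.55],[-1.55,2,2.8],[-1.3,2,3.1],[-1.1,2,3.45],[-0.95,2,3.85],[-0.85,2,4.2],[-0.8,2,4.6],[-0.8,2,4.62],[-0.8,2,4.62]], angular=[[0,0,0],[0,0,0],[0,0,0],[0,0,0],[0,0,0],[0,0,0],[0,0,0],[0,0,0],[0,0,0],[0,0,0],[0,0,0],[0,0,0],[0,0,0],[0,0,0],[0,0,0],[0,0,0],[0,0,0],[0,0,0],[0,0,0],[0,0,0]], claw=[-1,-1,-1,-1,-1,-1,-1,-1,-1,-1,-1,-1,-1,-1,-1,-1,-1,-1,-1,-1])

```text
t: 12.7
ee_pos: [564.5, -73.1, 207.3]
orientation: [-0.357, -3.119, -0.001]
ft_force: [-2.7, 0.4, 9.5]
width: 0.5
```

Emit:
play_rows(travel=[[0,0,-2.5],[0,0,-4.8],[0,0,-4.8],[0,0,-4.8]], angular=[[0,0,0],[0,0,0],[0,0,0],[0,0,0]], claw=[-1,-1,-1,-1])

```text
t: 13.2
ee_pos: [564.4, -73.1, 326.6]
orientation: [-0.357, -3.119, -0.001]
ft_force: [-0.6, 0.5, -0.5]
width: 0.1
```

Run:
```python
from h import *
for c in("side","top"):
    im=get_image(c);cv2.imwrite(f"pics/{c}4.png",im)
    for n in("side_low_rim","side_high_rim"): print(c,n,[(np.round(x["location"]).tolist(),round(x["conf"],2)) for x in search_frame(c,n)[:1]])
cr=(544,-69,-.231)
pts=[(-118,0,140),(-118,0,95)]+[(x,0,z) for x,z in arc(81,31,60,-1,10)]+[(-20,0,140)]
plan(cr,pts)
a=cv2.imread("pics/side4.png")[150:330,240:440];b=cv2.imread("pics/top4.png")[170:320,250:420]
a=cv2.resize(a,(400,360));b=cv2.resize(b,(400,353));b=cv2.copyMakeBorder(b,0,7,0,0,0)
cv2.imwrite("pics/v4.png",cv2.convertScaleAbs(np.hstack([a,b]),alpha=1.4))
```

```text
side side_low_rim [([574.0, -96.0, 23.0], 0.74)]
side side_high_rim [([462.0, -75.0, 83.0], 0.61)]
top side_low_rim [([564.0, -173.0, 28.0], 0.84)]
top side_high_rim [([444.0, -137.0, 113.0], 0.42)]
travel [[5.55, -0.01, 0.18], [5.55, -0.01, 1.98], [4.59, -0.01, 2.14], [4.24, -0.01, 2.14], [3.9, -0.02, 2.2], [3.58, -0.02, 2.3], [3.27, -0.02, 2.45], [2.98, -0.02, 2.64], [2.73, -0.02, 2.87], [2.51, -0.02, 3.13], [2.33, -0.02, 3.42], [2.19, -0.02, 3.74], [2.1, -0.02, 4.07], [2.06, -0.02, 4.45], [1.63, -0.02, 0.16]]
angular [[0.0, -0.03, 0.02], [0.0, -0.03, 0.02], [0.0, -0.03, 0.02], [0.0, -0.03, 0.02], [0.0, -0.03, 0.02], [0.0, -0.03, 0.02], [0.0, -0.03, 0.02], [0.0, -0.03, 0.02], [0.0, -0.03, 0.02], [0.0, -0.03, 0.02], [0.0, -0.03, 0.02], [0.0, -0.03, 0.02], [0.0, -0.03, 0.02], [0.0, -0.03, 0.02], [0.0, -0.03, 0.02]]
```

View pics/v4.png

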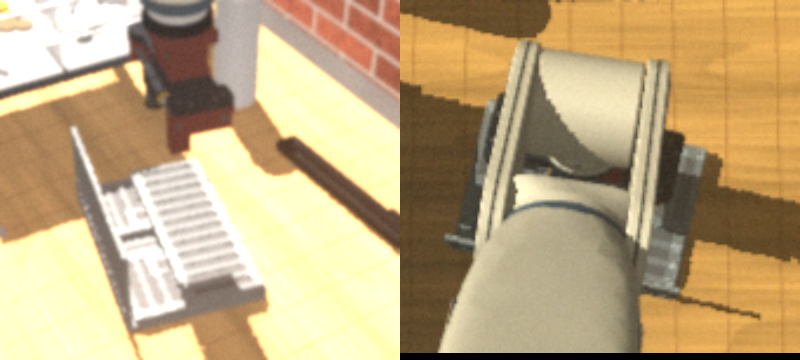

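The lower side lies flat over the ends, and only the near side still stands. Folding the higher side.

Emit:
play_rows(travel=[[2.5,0,0],[4.5,0,0.1],[5.6,0,0.1],[5.6,0,0.1],[5.6,0,2.1],[5.6,0,2.1],[4.6,0,2.15],[4.25,0,2.15],[3.9,0,2.2],[3.6,0,2.3],[3.25,0,2.45],[3,0,2.65],[2.75,0,2.85],[2.5,0,3.15],[2.35,0,3.4],[2.2,0,3.75],[2.1,0,4.05],[2.05,0,4.42],[2.05,0,4.45],[2.05,0,4.45]], angular=[[0,0,0],[0,0,0],[0,0,0],[0,0,0],[0,0,0],[0,0,0],[0,0,0],[0,0,0],[0,0,0],[0,0,0],[0,0,0],[0,0,0],[0,0,0],[0,0,0],[0,0,0],[0,0,0],[0,0,0],[0,0,0],[0,0,0],[0,0,0]], claw=[-1,-1,-1,-1,-1,-1,-1,-1,-1,-1,-1,-1,-1,-1,-1,-1,-1,-1,-1,-1])

```text
t: 16.0
ee_pos: [514.1, -61.4, 216.1]
orientation: [-0.357, -3.117, -0.001]
ft_force: [-4.8, 0.8, 21.6]
width: 0.5
```

Emit:
play_rows(travel=[[0,0,-2.5],[0,-2,-4],[2,-7,-6],[4,-11,-6],[4,-11,-6],[4,-11,-6],[4,-11,-6],[4,-11,-6]], angular=[[0,0,0],[0,0,0],[0,0,0],[0,0,0],[0,0,0],[0,0,0],[0,0,0],[0,0,0]], claw=[-1,-1,-1,-1,-1,-1,-1,-1])

```text
t: 17.0
ee_pos: [354.9, -306.8, 366.1]
orientation: [-0.359, -3.116, -0.002]
ft_force: [0.4, -0.2, -0.5]
width: 0.3
```

Run:
```python
from h import *
for c in("side","top"):
    im=get_image(c);cv2.imwrite(f"pics/{c}5.png",im)
    for n in("side_low_rim","side_high_rim","crate"): print(c,n,[(np.round(x["location"]).tolist(),round(x["conf"],2)) for x in search_frame(c,n)[:1]])
    s=silhouettes(c,"crate")
    if s:
        m=(s[0]["mask"]*255).astype(np.uint8);cn=max(cv2.findContours(m,0,2)[0],key=cv2.contourArea);print(c,m.sum()/255,cv2.approxPolyDP(cn,3,True)[:,0].tolist(),cv2.minAreaRect(cn))
a=cv2.imread("pics/side5.png")[150:330,240:440];b=cv2.imread("pics/top5.png")[170:320,250:420]
a=cv2.resize(a,(400,360));b=cv2.resize(b,(400,353));b=cv2.copyMakeBorder(b,0,7,0,0,0)
cv2.imwrite("pics/v5.png",cv2.convertScaleAbs(np.hstack([a,b]),alpha=1.4))
```

```text
side side_low_rim [([584.0, -97.0, 24.0], 0.64)]
side side_high_rim [([523.0, -111.0, 33.0], 0.7)]
side crate [([573.0, -117.0, 28.0], 0.9)]
side 3111.0 [[337, 229], [313, 234], [316, 255], [309, 259], [316, 283], [326, 292], [327, 308], [372, 296]] ((335.96746826171875, 268.22186279296875), (81.92308044433594, 48.23077392578125), 67.38013458251953)
top side_low_rim [([586.0, -77.0, 28.0], 0.88)]
top side_high_rim [([505.0, -59.0, 38.0], 0.55)]
top crate [([544.0, -73.0, 31.0], 0.79)]
top 6257.0 [[288, 213], [273, 274], [365, 295], [378, 234]] ((325.951171875, 253.81735229492188), (96.77027130126953, 65.734130859375), 13.324529647827148)
```

View pics/v5.png

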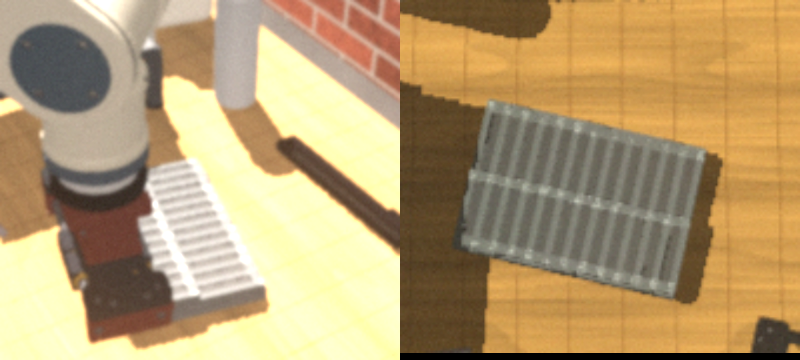

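All four panels are flat. Next I'll square the crate to the riser by nudging the far side near its +y end.

```bash
cat >> h.py <<'E'
def crate_pose(z=22,c="top"):
    get_image(c)
    m=(silhouettes(c,"crate")[0]["mask"]*255).astype(np.uint8);cn=max(cv2.findContours(m,0,2)[0],key=cv2.contourArea)
    b=cv2.boxPoints(cv2.minAreaRect(cn));w=np.array([ray(c,p,z)[:2] for p in b])
    e=[w[1]-w[0],w[2]-w[1]];L=max(e,key=np.linalg.norm);L=L*np.sign(L[1])
    return w.mean(0).round(1),round(float(-np.arctan2(L[0],L[1])),3),[round(float(np.linalg.norm(x))) for x in e]
E
python3 - <<'E'
from h import *
print(crate_pose())
d=np.array([ray("top",p,22)[:2] for p in[(288,213),(378,234),(365,295),(273,274)]]);print(fit(np.array([[85,125],[85,-125],[-85,-125],[-85,125.]]),d))
cr=(544,-69,-.231)
plan(cr,[(115,95,180),(115,95,5),(97,95,5),(64,95,5),(115,95,5),(115,95,180)])
E
```

```text
(array([546.7, -68.2]), -0.236, [172, 252])
(array([545.82639038, -69.0144544 ]), np.float64(-0.226104481295438), array([6.10899841, 7.19563411, 6.01154375, 5.88593274]))
travel [[-9.82, 14.75, 0.14], [-9.85, 14.75, 7.14], [-9.13, 14.75, 7.14], [-7.81, 14.76, 7.15], [-9.85, 14.75, 7.14], [-9.82, 14.75, 0.14]]
angular [[0.0, -0.03, 0.02], [0.0, -0.03, 0.02], [0.0, -0.03, 0.02], [0.0, -0.03, 0.02], [0.0, -0.03, 0.02], [0.0, -0.03, 0.02]]
```

Emit:
play_rows(travel=[[-9.8,14.75,0],[-9.8,14.75,0],[-9.8,14.75,0],[-9.8,14.75,0],[-9.8,14.75,0],[-9.8,14.75,0],[-9.8,14.75,0],[-9.8,14.75,0],[-9.8,14.75,0],[-9.8,14.75,0],[-9.85,14.75,2.5],[-9.85,14.75,5],[-9.85,14.75,7],[-9.85,14.75,7.1]], angular=[[0,0,0],[0,0,0],[0,0,0],[0,0,0],[0,0,0],[0,0,0],[0,0,0],[0,0,0],[0,0,0],[0,0,0],[0,0,0],[0,0,0],[0,0,0],[0,0,0]], claw=[-1,-1,-1,-1,-1,-1,-1,-1,-1,-1,-1,-1,-1,-1])

```text
t: 19.35
ee_pos: [675.9, -4.0, 185.3]
orientation: [-0.358, -3.111, -0.0]
ft_force: [-0.1, 0.2, 0.3]
width: 0.4
```

Emit:
play_rows(travel=[[0.4,0,0],[0.7,0,0],[0.95,0,0],[1.2,0,0],[1.45,0,0],[1.7,0,0],[1.95,0,0],[2.05,0,0],[2.05,0,0],[1,0,0],[0,0,0],[0,0,-3],[0,0,-6],[0,-2,-7]], angular=[[0,0,0],[0,0,0],[0,0,0],[0,0,0],[0,0,0],[0,0,0],[0,0,0],[0,0,0],[0,0,0],[0,0,0],[0,0,0],[0,0,0],[0,0,0],[0,0,0]], claw=[-1,-1,-1,-1,-1,-1,-1,-1,-1,-1,-1,-1,-1,-1])

```text
t: 21.1
ee_pos: [667.6, -45.6, 357.2]
orientation: [-0.353, -3.113, -0.0]
ft_force: [0.7, 0.7, 0.1]
width: 0.7
```

Run:
```python
from h import *
print(np.round(get_obs()["qpos"],2))
plan((532,-69,-.055),[(0,-200,180)],axis="x")
```

```text
[-0.09  0.54  1.56  0.    1.05 -1.43]
travel [[3.72, -10.01, -0.15]]
angular [[-0.05, -0.05, 10.03]]
```

Emit:
play_rows(travel=[[0.5,-2,0],[1,-4,0],[1.5,-6,0],[2,-8,0],[3,-9,0],[3.7,-10,0],[3.7,-10,0],[3.7,-10,0],[3.7,-10,0],[3.7,-10,0]], angular=[[0,0,1.2],[0,0,2.4],[0,0,3.6],[0,0,4.8],[0,0,6],[0,0,7.2],[0,0,8.4],[0,0,9.6],[0,0,10],[0,0,10]], claw=[1,1,1,1,1,1,1,1,1,1])

```text
t: 22.35
ee_pos: [520.8, -268.3, 357.9]
orientation: [-2.27, -2.159, 0.01]
ft_force: [-0.4, -0.1, -0.0]
width: 87.4
```

Run:
```python
from h import *
o=get_obs();print(np.round(o["ee_pos"]),np.round(o["qpos"],2),o["width"])
p=crate_pose();print(p)
im=get_image("top");cv2.imwrite("pics/v6.png",im)
```

```text
[ 521. -268.  358.] [-0.5   0.43  1.75 -0.    0.98 -0.44] 87.39722664384745
(array([523.7, -72.3]), -0.075, [174, 250])
```

View pics/v6.png

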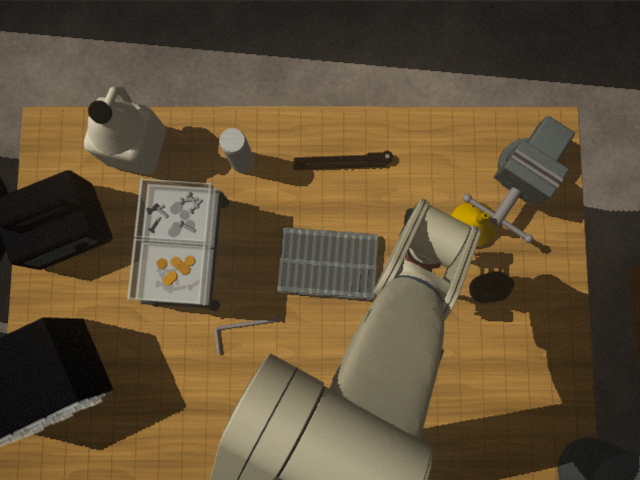

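The crate is now at about (524,−72) with yaw −0.075, and its axis points almost at home. The hex key is clear. Going down behind the −y end to push along the axis.

Run:
```python
from h import *
plan((524,-72,-.072),[(0,-165,5),(0,-135,5),(0,-135+220,5),(0,-135+304,5)],axis="x")
```

```text
travel [[1.24, -0.36, 6.85], [2.44, -0.33, 6.85], [11.24, -0.14, 6.86], [14.6, -0.06, 6.86]]
angular [[-0.07, -0.01, 0.16], [-0.07, -0.01, 0.16], [-0.07, -0.01, 0.16], [-0.07, -0.01, 0.16]]
```

Emit:
play_rows(travel=[[1.2,-0.35,2.4],[1.2,-0.35,4.8],[1.2,-0.35,6.6],[1.2,-0.35,6.85],[1.7,-0.35,6.85],[2.2,-0.35,6.85],[2.6,-0.33,6.85],[3.1,-0.3,6.85],[3.7,-0.3,6.85],[4.4,-0.3,6.85],[5.1,-0.3,6.85],[5.8,-0.25,6.85],[6.5,-0.25,6.85],[7.2,-0.25,6.85],[7.9,-0.2,6.85],[8.6,-0.2,6.85],[9.3,-0.2,6.85],[9.8,-0.15,6.85],[10.2,-0.15,6.85],[10.4,-0.15,6.85]], angular=[[0,0,0.15],[0,0,0.15],[0,0,0.15],[0,0,0.15],[0,0,0.15],[0,0,0.15],[0,0,0.15],[0,0,0.15],[0,0,0.15],[0,0,0.15],[0,0,0.15],[0,0,0.15],[0,0,0.15],[0,0,0.15],[0,0,0.15],[0,0,0.15],[0,0,0.15],[0,0,0.15],[0,0,0.15],[0,0,0.15]], claw=[1,1,1,1,1,1,1,1,1,1,1,1,1,1,1,1,1,1,1,1])

```text
t: 25.0
ee_pos: [529.2, -7.8, 188.6]
orientation: [-2.293, -2.139, 0.008]
ft_force: [-0.4, -6.3, 4.0]
width: 87.8
```

Run:
```python
from h import *
im=get_image("side");cv2.imwrite("pics/v7.png",cv2.resize(im[90:330,160:480],None,fx=2.2,fy=2.2))
for c in("top","side"):
    get_image(c);print(c,[(np.round(x["location"]).tolist(),round(x["conf"],2)) for x in search_frame(c,"crate")[:1]])
plan((524,-72,-.072),[(0,-135+304,5)],axis="x")
```

```text
top [([546.0, 153.0, 23.0], 0.61)]
side [([504.0, 96.0, 35.0], 0.96)]
travel [[4.19, -0.0, 0.04]]
angular [[-0.06, -0.01, 0.01]]
```

View pics/v7.png

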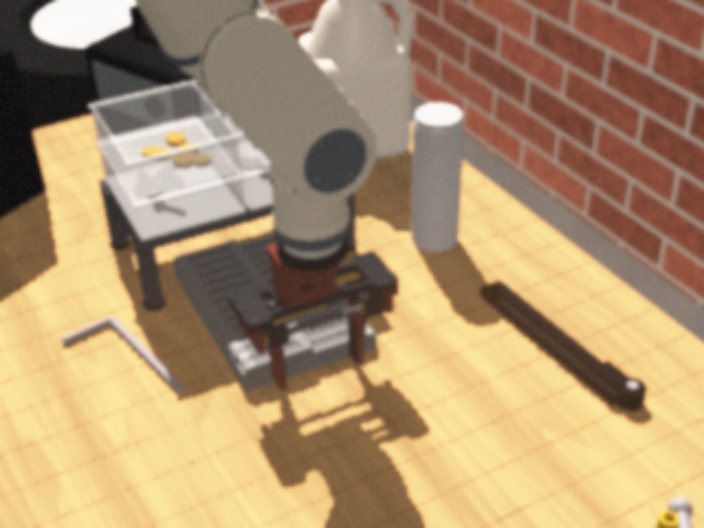

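The crate is straight and entering the bay between the posts, whose near foot is at (152,300). The fingers are square on its end. Pushing on, slowly near the rail.

Emit:
play_rows(travel=[[0.4,0,0],[0.9,0,0],[1.4,0,0],[1.9,0,0],[2.4,0,0],[2.8,0,0],[3.1,0,0],[3.35,0,0],[3.55,0,0],[3.75,0,0],[3.85,0,0],[3.85,0,0]], angular=[[0,0,0],[0,0,0],[0,0,0],[0,0,0],[0,0,0],[0,0,0],[0,0,0],[0,0,0],[0,0,0],[0,0,0],[0,0,0],[0,0,0]], claw=[1,1,1,1,1,1,1,1,1,1,1,1])

```text
t: 26.75
ee_pos: [535.7, 88.4, 188.0]
orientation: [-2.293, -2.137, 0.007]
ft_force: [0.1, -0.5, -0.7]
width: 87.5
```

Emit:
play_rows(travel=[[0.1,0,0],[0.2,0,0],[0.3,0,0],[0.3,0,0]], angular=[[0,0,0],[0,0,0],[0,0,0],[0,0,0]], claw=[1,1,1,1])

```text
t: 27.25
ee_pos: [536.2, 96.1, 188.0]
orientation: [-2.293, -2.137, 0.007]
ft_force: [0.6, -2.2, 0.4]
width: 87.7
```

Emit:
play_rows(travel=[[0.1,0,0],[0.2,0,0],[0.3,0,0]], angular=[[0,0,0],[0,0,0],[0,0,0]], claw=[1,1,1])

```text
t: 27.62
ee_pos: [536.9, 102.5, 188.0]
orientation: [-2.293, -2.14, 0.01]
ft_force: [2.6, -24.6, 0.7]
width: 87.6
```

Emit:
play_rows(travel=[[0.05,0,0],[0.08,0,0],[0.08,0,0]], angular=[[0,0,0],[0,0,0],[0,0,0]], claw=[1,1,1])

```text
t: 28.0
ee_pos: [537.1, 102.9, 188.0]
orientation: [-2.293, -2.141, 0.013]
ft_force: [1.5, -18.5, 1.6]
width: 88.0
```

Emit:
play_rows(travel=[[-1,0,0],[-2,0,0],[-3,0,-2],[-5,0,-5],[-7,0,-7],[-9,0,-7],[-9,0,-7],[-9,0,-7],[-9,0,-7]], angular=[[0,0,0],[0,0,0],[0,0,0],[0,0,0],[0,0,0],[0,0,0],[0,0,0],[0,0,0],[0,0,0]], claw=[1,1,1,1,1,1,1,1,1])

```text
t: 29.12
ee_pos: [523.1, -119.9, 362.6]
orientation: [-2.291, -2.141, 0.014]
ft_force: [-0.4, -0.5, -1.1]
width: 87.7
```

Run:
```python
from h import *
for c in("side","top"):
    im=get_image(c);cv2.imwrite(f"pics/{c}8.png",im)
    for n in["crate","riser","side_high_rim","hex_key","wiper_arm","spray_can","funnel","oil_bottle","refill_clip"]: print(c,n,[(np.round(x["location"]).tolist(),round(x["conf"],2)) for x in search_frame(c,n)[:1]])
a=cv2.imread("pics/side8.png")[100:280,180:380];b=cv2.imread("pics/top8.png")[170:320,120:290]
a=cv2.resize(a,(400,360));b=cv2.resize(b,(400,353));b=cv2.copyMakeBorder(b,0,7,0,0,0)
cv2.imwrite("pics/v8.png",cv2.convertScaleAbs(np.hstack([a,b]),alpha=1.5))
```

```text
side crate []
side riser [([514.0, 219.0, 164.0], 0.86)]
side side_high_rim [([500.0, 194.0, 35.0], 0.93)]
side hex_key [([361.0, 167.0, 8.0], 0.8)]
side wiper_arm [([786.0, -134.0, 17.0], 0.68)]
side spray_can [([786.0, 127.0, 162.0], 0.62)]
side funnel []
side oil_bottle [([441.0, -487.0, 129.0], 0.83)]
side refill_clip [([317.0, -309.0, 7.0], 0.64)]
top crate [([536.0, 160.0, 26.0], 0.64)]
top riser [([552.0, 283.0, 163.0], 0.7)]
top side_high_rim [([502.0, 164.0, 31.0], 0.58)]
top hex_key [([368.0, 162.0, 6.0], 0.7)]
top wiper_arm [([793.0, -117.0, 20.0], 0.96)]
top spray_can []
top funnel [([614.0, -437.0, 43.0], 0.67)]
top oil_bottle [([452.0, -457.0, 139.0], 0.63)]
top refill_clip [([318.0, -308.0, 7.0], 0.6)]
```

View pics/v8.png

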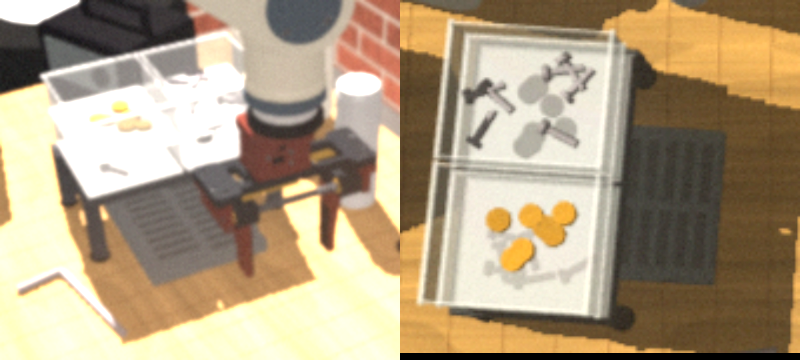

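The crate sits flat, centred in the bay, with its free end at crop (714–724, 132–283). The bystanders haven't moved. One numeric check, then hand in.

Run:
```python
from h import *
P=[ray("top",(120+u/2.353,170+v/2.353),20)[:2] for u,v in((324,132),(314,283))]
m=(P[0]+P[1])/2;d=P[0]-P[1];yaw=np.arctan2(d[1],d[0]);c=m+125*np.array([-np.sin(yaw),np.cos(yaw)])
y=-.055;R=np.array([[np.cos(y),-np.sin(y)],[np.sin(y),np.cos(y)]])
print(np.linalg.norm(d),yaw,c,"in riser",R.T@(c-[552,282]));print(get_obs()["ft_force"])
workorder.close_job()
```

```text
166.34472717513066 -0.04996374241293026 [541.26372752 236.86471763] in riser [ -8.2388488  -45.65722979]
[-0.51682243  0.62086681 -0.18604231]
the job is handed in; nothing more can be done
```

The crate is folded and sits under the riser against the stop rail; I handed the job in at about 29 s of the 72 s allowed. No verdict was reported.

**Folding:** I folded both ends, then the lower (far) side, then the higher (near) side. Pictures showed the panels flat after each stage. Before pushing, I nudged the crate square with the riser.

**Sliding:** I pushed it with both fingertips until the force rose to about 25 N at the rail, then backed the arm away, leaving it touching nothing.

**Last checks:**

| Check | Measured | Allowed |
|---|---|---|
| Crate centre along the bay, riser frame | y ≈ −46 mm | −65 to −35 mm |
| Crate centre across the bay, riser frame | x ≈ −8 mm | ±50 mm |
| Angle to the bay | about 0.01 rad | 0.15 rad |

- **Accuracy:** the position is good to only about 5 mm, because I estimated the riser's pose from the images. The 4 mm gap from the expected −50 mm is within that.
- **Bystanders:** every one the networks found was within a few mm of its starting position, except the spray can. They missed the funnel in the side view and the spray can in the top view. The side view put the can about 9 mm from its first reading, with a different part of it visible. The arm was never near the can, and it was still standing in the last picture.

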